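# Load the kiln caddy with the plain pots

## Robot

A 6-joint arm with a two-finger parallel gripper is mounted at the origin on the work surface. World frame = base frame: x ahead of the robot, y to its left, z up, the work surface at z = 0. Lengths are in m, angles in rad, forces in N, time in s.
With the tool pointing down it reaches from about 0.275 to 0.85 m from the base axis. Payload 19 kg.
Tool frame: the origin (TCP) lies at the very end of the fingers, on their centre line; the grasp point (between the pads) lies grip_point_offset behind it (grip_point_offset is the distance from the TCP to the grasp point, in m); z points along the fingers, y is the line along which they close (so a half turn about z gives the same grasp; the last joint's range is limited). The gripper opens to 85 mm and grips with 20 to 120 N. Pads are 22 mm wide; open, the fingers measure 114 mm over their backs; the gripper's body (76 mm by 85 mm) begins 54 mm behind the grasp point. The pads swing forward as they close: fully open they stand 13 mm farther back than shut.
Start: joints at [1.038, 0.15, 1.437, -0, 1.554, -0.134], TCP at [0.223, 0.53, 0.231] pointing down, gripper open.
Joint ranges: [-2.8, 2.8], [-0.68, 2.1], [0.12, 2.68], [-1.39, 4.53], [0.16, 2.79], [-2.81, 2.81]. Speed limits (rad/s): [1.89, 1.89, 2.22, 3.01, 3.01, 3.01].

## Interface

Orientations are given as a rotation vector (axis times angle).
In Python, from station import * gives the robot as it stands.
- The arm moves only by the shell command python3 -m jog 'ROWS' [FORCE]. ROWS is JSON, a list of rows, each a list of 7 numbers: the shift along the tool's x, y, z in cm, then the turn, a rotation vector about the tool's x, y, z in rad, then the closure, from 0 (fully open) to 1 (shut). A call has exactly 8 rows; each row shifts and turns the commanded pose from where the row before left it, along the tool's axes as they then stand; what a row does not reach is not made up. A row lasts 1/8 s, in which the tool goes at most 62.5 mm and 10.7 degrees, less where a joint would pass 70% of its speed; a pose out of reach is approached as far as the arm can. A call with a gripper value outside its range is refused whole. The fingers move at their own pace and stop on an object; FORCE is the grip in N (left out, the last holds). Time passes only in rows, so rows that do not move let the fingers close, or fill a call up. It gives the time, the measured TCP pose, the force, the opening and the grip force at its end, in the units of the state.
- get_state(): the state, without advancing time (a new reading comes with each control period).
- get_image(name): name is "scene" or "top" or "wrist"; returns the picture (420x560x3 uint8, blue, green, red); there is no depth.
- camera_params(name): a dict with "mtx" (3x3 intrinsics, pixels), "eye" and "rotation" of the camera in the world; the wrist camera has in their place "mount" (4x4, takes a point from camera to tool coordinates, whose origin is the TCP and whose axes are the flange's). Camera axes: x right, y down, z forward; pixel columns grow to the right and rows downward; lengths in m; the calibration is good to about 2 mm. A picture is of the moment at which its call begins: read the wrist's pose just before it. camera_params takes no time and is no camera call.
- job_done(): hands the job in; it is judged then, once.
The state is a dict: "t": time; "joints": joint angles; "dq": joint speeds; "joint_torque": joint torques, N m; "position": TCP position; "ee_rot": TCP orientation; "ft_force": force on the tool from outside, world axes, zero at the start; "ft_torque": the same for the moment, N m; "finger_gap": opening from 0.0 (shut) to 1.0 (fully open); "finger_force": force on a finger pad.
Only numpy, scipy, OpenCV 4.12 (cv2) and the standard library are available. Lean on these libraries where they do the work, as an engineer would, in place of code of your own. Each camera call takes 0.05 s, during which the arm holds its last target. There are 200 camera calls.

## Task

Load the kiln caddy with the three pots that have no handle: the round cup in the large round seat, the square pot in the square seat, the little bud vase in the small round seat, each set down gently (not dropped), upright and flat on the floor of its seat. The three look-alikes with handles are still drying: leave them standing where they are.

Things in the scene. Friction and masses are not known exactly. Their poses are not given: they have to be found in the camera images.
- cup_mid (a point): Plain round cup WITHOUT a handle: unglazed buff clay, hollow with 5 mm walls, outer diameter 58, 64 high, straight sides. Stands upright on the white board, the board's top 6 above the table. This point is on its axis, half-way up (32 above its foot); z up. About 0.15 kg.
- slab_pot_mid (a point): Plain square slab-built pot WITHOUT a handle: unglazed buff clay, hollow with 5 mm walls, 46 x 46 outside, 60 high, straight sides, open top. Stands on the white board. This point is at its centre, half-way up (30 above its foot); z up, x and y square to its side faces. About 0.16 kg.
- vase_mid (a point): Small plain bud vase WITHOUT a handle: unglazed buff clay, a solid body with a small dark mouth (nothing goes in), 84 high; the body is a straight cylinder 38 in diameter up to 60 above the foot, then a neck 22 across and a lip 28 across. Stands on the white board. This point is on its axis, half-way up (42 above its foot), on the straight body; z up. About 0.12 kg.
- cup_handled_mid (a point): Look-alike that stays: the same round cup (58 diameter, 64 high) with a loop handle on its +y side, reaching 53 from the axis (10 thick). This point is on its axis, 32 above its foot.
- slab_handled_mid (a point): Look-alike that stays: the same square pot (46 x 46, 60 high) with a loop handle on its +y face, reaching 47 from the centre (10 thick). This point is at its centre, 30 above its foot.
- vase_handled_mid (a point): Look-alike that stays: the same bud vase (38 diameter, 84 high) with a loop handle on its +y side, reaching 43 from the axis (10 thick). This point is on its axis, 42 above its foot.
- seat_large_floor (a point): Large round seat in the caddy, dark wood, for the cup: a flat floor 80 in diameter inside a rim 6 high and 5 thick. This point is the centre of its floor (11 above the table); z up, x along the caddy.
- seat_square_floor (a point): Square seat in the caddy, dark wood, for the square pot: a flat floor 66 x 66 inside a rim 6 high and 5 thick, so the pot goes in with its sides about parallel to the rim. This point is the centre of its floor (11 above the table); x and y square to the rim, x along the caddy.
- seat_small_floor (a point): Small round seat in the caddy, dark wood, for the vase: a flat floor 58 in diameter inside a rim 6 high and 5 thick. This point is the centre of its floor (11 above the table); z up, x along the caddy.
- caddy: The wooden kiln caddy, fixed to the table: a shallow tray 350 long (its x) by 130 wide (its y), lip 16 high, with a low steel pull at each end. Its three seats lie in a row along x, 105 apart, in any order. Origin: centre of its underside; z up.

How it is judged:
At the end, for the whole second after the job is handed in: The cup, square pot and vase stand upright (within 0.08 rad) and at rest on the floors of their own seats, centres within 15 mm of the seats' centres and no more than 4 mm above standing height; the three handled pots are within 20 mm of where they began, upright and at rest (horizontal distance between cup_mid and seat_large_floor below 0.015 m and z of cup_mid in the frame of seat_large_floor below 0.036 m and angle between each of cup_mid, slab_pot_mid, vase_mid's own z axis and vertical below 0.08 rad and linear speed of each of cup, slab_pot, vase, cup_handled, slab_handled, vase_handled below 0.02 m/s and horizontal distance between slab_pot_mid and seat_square_floor below 0.015 m and z of slab_pot_mid in the frame of seat_square_floor below 0.034 m and horizontal distance between vase_mid and seat_small_floor below 0.015 m and z of vase_mid in the frame of seat_small_floor below 0.046 m and distance of each of cup_handled_mid, slab_handled_mid, vase_handled_mid from where it was at the start of the episode below 0.02 m and angle between each of cup_handled_mid, slab_handled_mid, vase_handled_mid's own z axis and vertical below 0.1 rad); the robot touches nothing.
It fails at once if a pot is let go more than 20 mm above its seat ((horizontal distance between cup_mid and seat_large_floor below 0.05 m and z of cup_mid in the frame of seat_large_floor above 0.052 m and contact force between cup and the fingers below 0.01 N) or (horizontal distance between slab_pot_mid and seat_square_floor below 0.05 m and z of slab_pot_mid in the frame of seat_square_floor above 0.05 m and contact force between slab_pot and the fingers below 0.01 N) or (horizontal distance between vase_mid and seat_small_floor below 0.05 m and z of vase_mid in the frame of seat_small_floor above 0.062 m and contact force between vase and the fingers below 0.01 N)).
It fails at once if a pot with a handle is picked up, pushed away (30 mm) or knocked over ((distance of cup_handled_mid from where it was at the start of the episode above 0.03 m or angle between cup_handled_mid's own z axis and vertical above 0.5 rad) or (distance of slab_handled_mid from where it was at the start of the episode above 0.03 m or angle between slab_handled_mid's own z axis and vertical above 0.5 rad) or (distance of vase_handled_mid from where it was at the start of the episode above 0.03 m or angle between vase_handled_mid's own z axis and vertical above 0.5 rad)).
It also fails if it takes over 104 s, if anything falls off the work surface, if the arm or the gripper's body presses on something with over 40 N, if the wrist force passes 120 N, or if a joint passes its speed limit or range.

## Working session

There is one attempt and no reset: what is moved stays moved. The work goes in short steps, Python scripts to look and compute and a shell command to move; the robot and the scene stay as the last step left them, time stands still between calls to the robot, and variables do not carry over. Pictures are saved under pics/ and viewed, at most 14 in all, crops included, and the job is handed in when it is done.

```bash
ls; mkdir -p pics
python3 - <<'E'
from station import *
import cv2,numpy as np
s=get_state();print(s)
try: print(grip_point_offset)
except Exception as e: print(e)
for n in ["scene","top","wrist"]:
    cv2.imwrite(f"pics/{n}0.png",get_image(n)); print(n,camera_params(n))
E
```

```text
pics
{'t': 0.0, 'joints': array([ 1.03799007e+00,  1.50963428e-01,  1.43800941e+00, -8.42323330e-06,
        1.55378153e+00, -1.33996469e-01]), 'dq': array([ 0.00076941, -0.00179622, -0.0008781 , -0.00051321,  0.00023776,
        0.00099283]), 'joint_torque': array([-3.61440521e-03, -7.13040161e+01, -5.70861375e+01, -5.05891348e-04,
        9.01724707e-03, -1.40986599e-04]), 'position': array([0.22318329, 0.52966364, 0.23069907]), 'ee_rot': array([-6.22231629e-01, -3.07897558e+00,  1.72845638e-03]), 'ft_force': array([-0.55495941,  0.13527092, -0.30871484]), 'ft_torque': array([ 0.01992986,  0.01358424, -0.00671807]), 'finger_force': 0.0, 'finger_gap': 0.999790817187072}
0.0187
scene {'mtx': array([[445.60104921,   0.        , 279.07253832],
       [  0.        , 445.60104921, 207.6207093 ],
       [  0.        ,   0.        ,   1.        ]]), 'eye': array([ 1.0968577 , -0.32241909,  0.84204297]), 'rotation': array([-2.15450144, -1.21924263,  0.48207091])}
top {'mtx': array([[495.62058165,   0.        , 282.86246556],
       [  0.        , 495.62058165, 209.71143787],
       [  0.        ,   0.        ,   1.        ]]), 'eye': array([0.286711  , 0.00138611, 1.26587609]), 'rotation': array([-2.10082664,  2.1238931 , -0.21223252])}
wrist {'mtx': array([[356.24652117,   0.        , 281.34424893],
       [  0.        , 356.24652117, 200.22486126],
       [  0.        ,   0.        ,   1.        ]]), 'mount': array([[ 2.80666870e-04, -9.65789465e-01, -2.59327266e-01,
         6.55577217e-02],
       [ 9.99999537e-01,  5.09779780e-04, -8.16239664e-04,
         1.47699528e-03],
       [ 9.20515465e-04, -2.59326917e-01,  9.65789161e-01,
        -1.41389019e-01],
       [ 0.00000000e+00,  0.00000000e+00,  0.00000000e+00,
         1.00000000e+00]])}
```

View pics/top0.png

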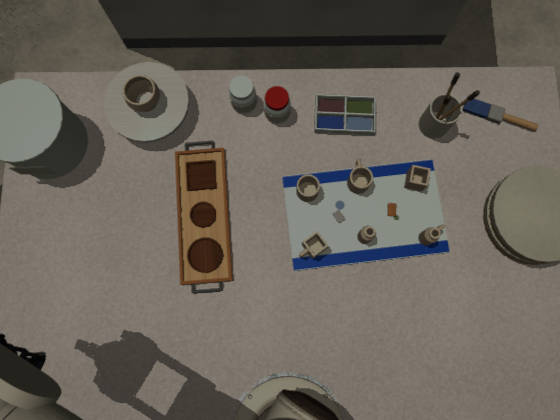

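View pics/scene0.png

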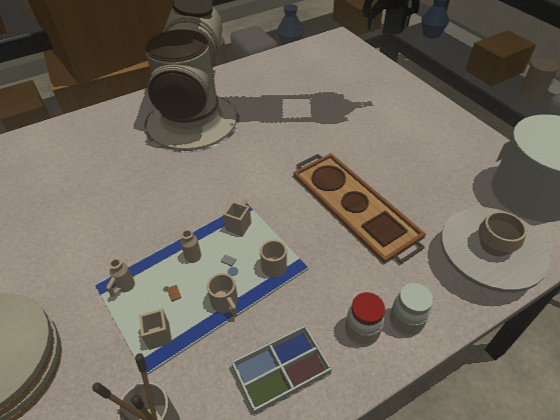

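View pics/wrist0.png

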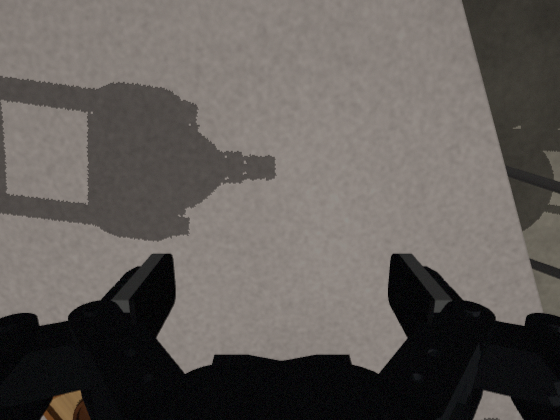

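The pots stand on the white board. In the top view the plain ones look to be the cup (308,187), the slab pot (419,178) and the vase (368,233). The handled ones are at (360,178), (315,244) and (432,235). The caddy seats are square (203,175), small (203,214) and large (205,255). Next I'll segment and triangulate.

```bash
cat > h.py <<'E'
import cv2,numpy as np
from scipy.spatial.transform import Rotation as R
from station import *
def cam(n,s=None):
    p=camera_params(n)
    if n!="wrist": return p["mtx"],np.array(p["eye"]),R.from_rotvec(p["rotation"]).as_matrix()
    M=p["mount"]; Rt=R.from_rotvec(s["ee_rot"]).as_matrix()
    return p["mtx"],s["position"]+Rt@M[:3,3],Rt@M[:3,:3]
def ray(c,uv):
    K,e,r=c; d=r@np.linalg.inv(K)@np.array([uv[0],uv[1],1.]); return e,d/np.linalg.norm(d)
def onz(c,uv,z):
    e,d=ray(c,uv); return e+d*(z-e[2])/d[2]
def proj(c,P):
    K,e,r=c; q=K@(r.T@(np.asarray(P)-e)); return q[:2]/q[2]
def tri(obs):
    A=np.zeros((3,3));b=np.zeros(3);L=[ray(c,uv) for c,uv in obs]
    for e,d in L:
        M=np.eye(3)-np.outer(d,d);A+=M;b+=M@e
    X=np.linalg.solve(A,b); return X,[float(np.linalg.norm(np.cross(d,X-e))) for e,d in L]
E
python3 - <<'E'
from h import *
for n in ["top","scene"]:
    c=cam(n);im=cv2.imread(f"pics/{n}0.png")
    print(n,"base origin at",proj(c,[0,0,0]),proj(c,[.3,.1,0]))
t=cam("top");im=cv2.imread("pics/top0.png")
for p in [(308,187),(360,178),(419,178),(315,244),(368,233),(432,235)]: print(p,onz(t,p,.068).round(3))
for p in [(203,175),(203,214),(205,255)]: print(p,onz(t,p,.011).round(3))
c=im[150:280,275:460];cv2.imwrite("pics/tc.png",cv2.resize(c,None,fx=4,fy=4,interpolation=cv2.INTER_CUBIC))
s=cv2.imread("pics/scene0.png")[190:360,90:320];cv2.imwrite("pics/sc.png",cv2.resize(s,None,fx=3.4,fy=3.4,interpolation=cv2.INTER_CUBIC))
hsv=cv2.cvtColor(im,cv2.COLOR_BGR2HSV)
for p in [(308,176),(340,200),(205,255),(203,235),(183,240),(300,182),(203,214),(250,300)]: print(p,im[p[1],p[0]],hsv[p[1],p[0]])
E
```

```text
top base origin at [287.23189516 434.9954187 ] [245.88532773 307.20599999]
scene base origin at [191.57316561 120.67709723] [268.2730446  166.05891884]
(308, 187) [ 0.592 -0.059  0.068]
(360, 178) [ 0.613 -0.189  0.068]
(419, 178) [ 0.611 -0.336  0.068]
(315, 244) [ 0.448 -0.073  0.068]
(368, 233) [ 0.474 -0.203  0.068]
(432, 235) [ 0.467 -0.359  0.068]
(203, 175) [0.642 0.213 0.011]
(203, 214) [0.537 0.211 0.011]
(205, 255) [0.431 0.204 0.011]
(308, 176) [52 64 70] [20 66 70]
(340, 200) [121 120 113] [ 94  17 121]
(205, 255) [22 38 67] [ 11 171  67]
(203, 235) [ 64  99 129] [ 16 128 129]
(183, 240) [ 61  95 117] [ 18 122 117]
(300, 182) [32 39 44] [18 70 44]
(203, 214) [17 30 53] [ 11 173  53]
(250, 300) [116 127 135] [ 17  36 135]
```

View pics/tc.png

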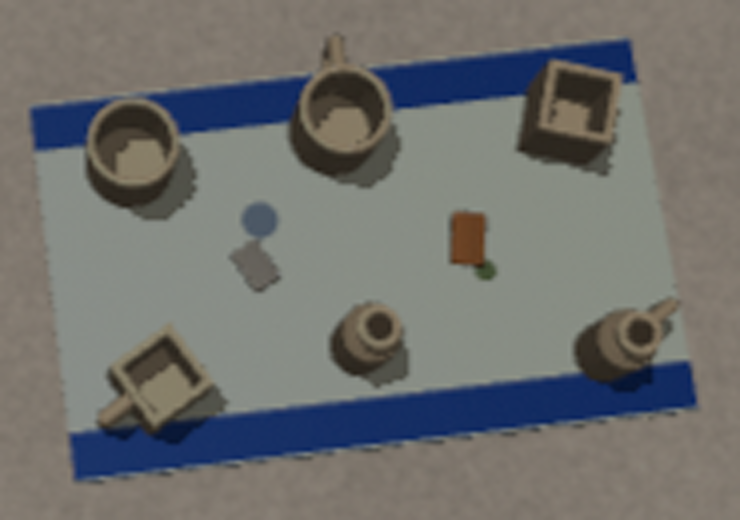

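View pics/sc.png

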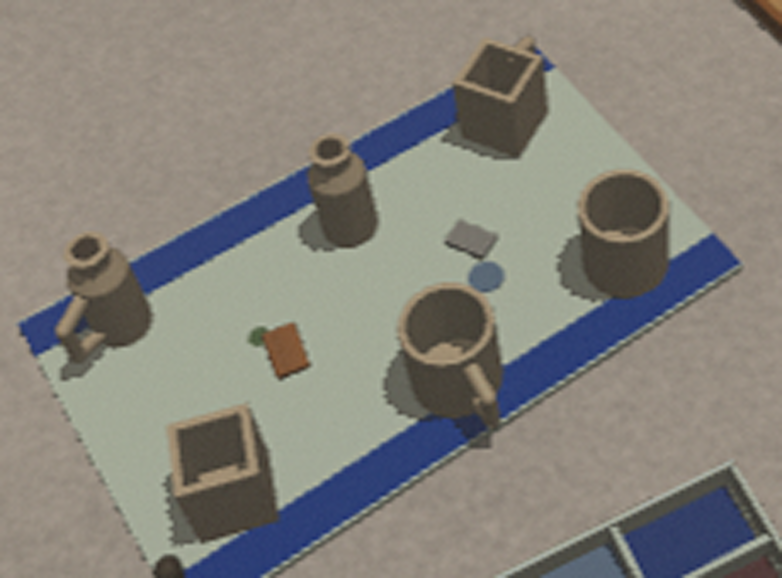

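The crops confirm it: the plain ones are the cup at crop (133,142) in top and (623,206) in scene, the slab pot at (582,97) and (214,447), and the vase lip at (380,326) and (329,150). Each of the other three shows a handle.

```bash
cat > m.py <<'E'
from h import *
t=cam("top");s=cam("scene")
T=lambda p:((p[0]+.5)/4-.5+275,(p[1]+.5)/4-.5+150)
S=lambda p:((p[0]+.5)/3.4-.5+90,(p[1]+.5)/3.4-.5+190)
for n,a,b in [("cup rim",(133,142),(623,206)),("vase lip",(380,326),(329,150)),("hcup",(346,107),(447,328)),
 ("slab c1",(553,60),(261,470)),("slab c2",(622,75),(168+10,490)),("slab c3",(612,136),(168,425)),("slab c4",(541,120),(247,405)),("hslab",(162,380),(501,70)),("hvase",(638,333),(88,250))]:
    X,e=tri([(t,T(a)),(s,S(b))]);print(n,X.round(4),np.round(e,4))
m={}
for n in("top","scene"):
    im=cv2.imread(f"pics/{n}0.png");h=cv2.cvtColor(im,cv2.COLOR_BGR2HSV)
    k=cv2.inRange(h,(5,110,0),(25,255,90))
    roi=np.zeros_like(k)
    if n=="top": roi[145:290,172:237]=255
    else: roi[150:265,290:430]=255
    k=cv2.morphologyEx(k&roi,cv2.MORPH_OPEN,np.ones((3,3)))
    q,_=cv2.findContours(k,cv2.RETR_EXTERNAL,cv2.CHAIN_APPROX_NONE)
    q=[c for c in q if cv2.contourArea(c)>200]
    q.sort(key=lambda c:c[:,0,1].mean())
    for c in q:
        M=cv2.moments(c);print(n,[round(M["m10"]/M["m00"],1),round(M["m01"]/M["m00"],1)],cv2.contourArea(c),cv2.boundingRect(c),cv2.fitEllipse(c)[0])
E
python3 m.py
python3 - <<'E'
from h import *
a=cv2.imread("pics/top0.png")[135:300,165:245];b=cv2.imread("pics/scene0.png")[145:270,285:430]
a=cv2.resize(a,None,fx=3.5,fy=3.5,interpolation=cv2.INTER_CUBIC);b=cv2.resize(b,None,fx=3.5,fy=3.5,interpolation=cv2.INTER_CUBIC)
o=np.zeros((580,a.shape[1]+b.shape[1],3),np.uint8);o[:a.shape[0],:a.shape[1]]=a;o[:b.shape[0],a.shape[1]:]=b;cv2.imwrite("pics/cad.png",o);print(o.shape)
E
```

```text
cup rim [ 0.597  -0.0572  0.0676] [0.0014 0.0014]
vase lip [ 0.4757 -0.202   0.0887] [0.0014 0.0014]
hcup [ 0.6186 -0.1909  0.0656] [0.0016 0.0016]
slab c1 [ 0.6475 -0.3206  0.0668] [0.0031 0.0031]
slab c2 [ 0.6364 -0.3634  0.0685] [0.0023 0.0023]
slab c3 [ 0.5966 -0.3545  0.0699] [0.0017 0.0017]
slab c4 [ 0.6076 -0.3114  0.0693] [0.0016 0.0016]
hslab [ 0.449  -0.0705  0.0611] [0.0032 0.0032]
hvase [ 0.4699 -0.3567  0.0872] [0.0015 0.0015]
top [200.8, 175.0] 814.5 (186, 160, 31, 31) (200.8317108154297, 175.08567810058594)
top [202.7, 214.3] 507.5 (190, 202, 26, 26) (202.719970703125, 214.29025268554688)
top [204.8, 254.8] 955.5 (187, 238, 37, 35) (204.78692626953125, 254.78294372558594)
scene [329.1, 178.1] 443.5 (314, 168, 31, 21) (329.10247802734375, 178.11451721191406)
scene [354.5, 202.1] 306.0 (342, 194, 26, 17) (354.5353698730469, 202.10455322265625)
scene [384.1, 229.0] 593.0 (366, 215, 38, 29) (384.2144470214844, 228.97499084472656)
(580, 788, 3)
```

View pics/cad.png

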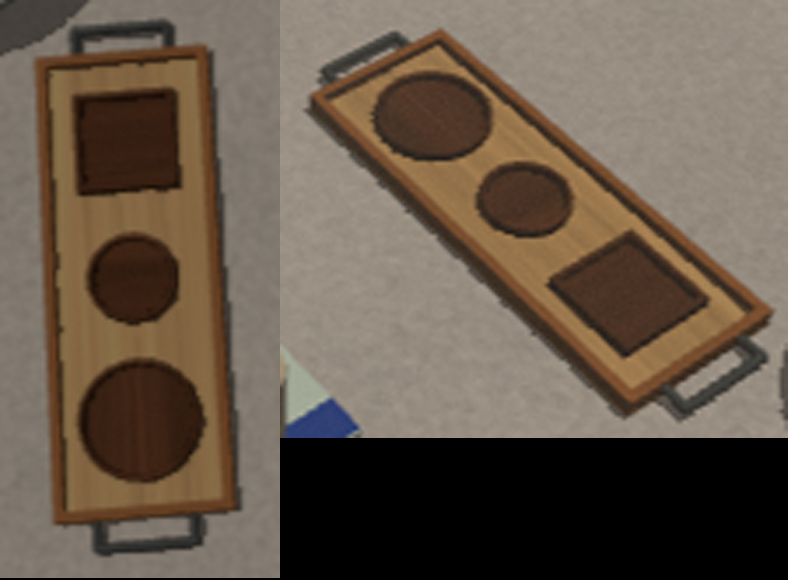

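The caddy crop shows large, small and square seats in a row, at top-crop (142,420), (133,279) and (128,141), and at scene-crop (153,116), (245,199) and (349,293). I'll compute their positions and yaws, plus the first move in tool axes.

```bash
cat >> h.py <<'E'
def yawof(s):  # angle of tool y (closing line) in world, and tilt
    r=R.from_rotvec(s["ee_rot"]).as_matrix(); return np.arctan2(r[1,1],r[0,1]),np.arccos(-r[2,2])
def go(x,y,z,yaw=None):
    """cm shift in present tool axes and turn about tool z to reach target"""
    s=get_state();r=R.from_rotvec(s["ee_rot"]).as_matrix();d=r.T@(np.array([x,y,z])-s["position"])*100
    a,tl=yawof(s);out=d.round(2)
    w=None
    if yaw is not None: w=-(((yaw-a)+np.pi/2)%np.pi-np.pi/2)
    # tilt correction
    tgt=np.array([0,0,-1.]);ax=np.cross(r[:,2],tgt);
    print("pos",s["position"].round(4),"yaw",round(a,3),"tilt",round(tl,4),"t",round(s["t"],2),"j6",round(s["joints"][5],2),"-> shift",out,"turnz",None if w is None else round(w,3),"tiltfix",(r.T@ax).round(3))
E
python3 - <<'E'
from h import *
t=cam("top");s=cam("scene")
T=lambda p:((p[0]+.5)/3.5-.5+165,(p[1]+.5)/3.5-.5+135)
S=lambda p:((p[0]-280+.5)/3.5-.5+285,(p[1]+.5)/3.5-.5+145)
for n,a,b in [("large",(142,420),(433.5,116)),("small",(133,279),(525.5,199.5)),("square",(128,141),(629,293))]:
    X,e=tri([(t,T(a)),(s,S(b))]);print(n,X.round(4),np.round(e,4))
q=[onz(t,T(p),.017) for p in[(76,97),(176,89),(181,186),(80,194)]];q2=[onz(s,S(p),.017) for p in[(549,287),(627,356),(708,298),(633,232)]]
for Q in(q,q2):
    for i in range(4):
        d=Q[(i+1)%4]-Q[i];print(round(np.degrees(np.arctan2(d[1],d[0])),1),round(np.hypot(*d[:2]),4))
go(.597,-.057,.2,0)
E
```

```text
large [0.433  0.2051 0.0116] [0.0023 0.0023]
small [0.5373 0.2135 0.011 ] [0.0017 0.0017]
square [0.6431 0.2201 0.0117] [0.0024 0.0024]
-85.9 0.0752
-176.2 0.0753
94.0 0.0751
3.9 0.0752
6.0 0.0731
97.0 0.0782
-176.2 0.0723
-83.6 0.0809
pos [0.2232 0.5297 0.2308] yaw 1.172 tilt 0.001 t 0.15 j6 -0.13 -> shift [-57.23 -39.55   3.11] turnz 1.172 tiltfix [-0.001 -0.     0.   ]
```

The caddy's long axis is at about +4°, and its seat rims measure about 11 mm up. The slab pot is at (0.622,-0.3375) with its faces at 76° and -14°. Now I'll move over the cup.

```bash
python3 -m jog '[[-4.4,-3.04,0,0,0,0,0],[-4.4,-3.04,0,0,0,0,0],[-4.4,-3.04,0,0,0,0,0],[-4.4,-3.04,0,0,0,0,0],[-4.4,-3.04,0,0,0,0,0],[-4.4,-3.04,0,0,0,0,0],[-4.4,-3.04,0,0,0,0,0],[-4.4,-3.04,0,0,0,0,0]]' 30
python3 -m jog '[[-4.4,-3.04,0,0,0,0,0],[-4.4,-3.04,0,0,0,0,0],[-4.4,-3.04,0,0,0,0,0],[-4.4,-3.04,0,0,0,0,0],[-4.4,-3.04,0,0,0,0,0],[0,0,0,0,0,-0.15,0],[0,0,0,0,0,-0.15,0],[0,0,0,0,0,-0.15,0]]'
cat > w.py <<'E'
from h import *
import sys
s=get_state();im=get_image("wrist");cv2.imwrite(f"pics/{sys.argv[1]}.png",im);c=cam("wrist",s)
np.savez(f"pics/{sys.argv[1]}.npz",p=s["position"],r=s["ee_rot"])
go(*map(float,sys.argv[2:6]))
E
python3 w.py w1 .597 -.057 .15 1.62
```

```text
t: 1.15
position: [0.4538, 0.1674, 0.2313]
ee_rot: [0.622, 3.079, 0.0]
ft_force: [1.2, 0.9, -0.1]
finger_gap: 1.002
finger_force: 0.0
t: 2.15
position: [0.5969, -0.0566, 0.2309]
ee_rot: [0.088, -3.14, -0.0]
ft_force: [-1.0, -0.2, 0.4]
finger_gap: 0.999
finger_force: 0.0
pos [ 0.5969 -0.0566  0.231 ] yaw 1.635 tilt 0.0007 t 2.2 j6 -1.86 -> shift [-0.01 -0.04  8.1 ] turnz 0.015 tiltfix [ 0.    -0.001  0.   ]
```

View pics/w1.png

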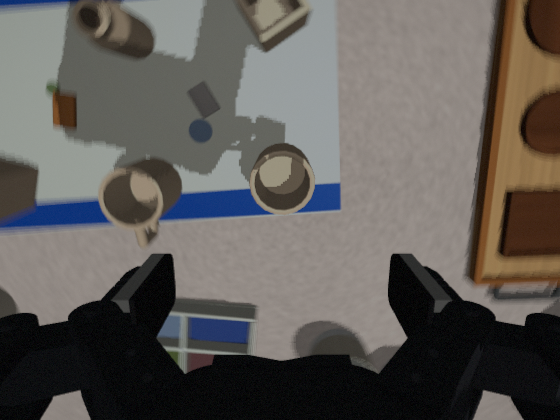

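The wrist view shows the plain cup's rim centred at (282,181), with the handled cup at (132,199) and clear space around the fingers. I'll cross-check with this view.

Run:
```python
from h import *
d=np.load("pics/w1.npz");c=cam("wrist",{"position":d["p"],"ee_rot":d["r"]})
T=lambda p:((p[0]+.5)/4-.5+275,(p[1]+.5)/4-.5+150)
print("cup",onz(c,(282.5,180.5),.07),"tri",tri([(c,(282.5,180.5)),(cam("top"),T((133,142)))]))
print("vase lip",onz(c,(96,19),.09), "sq seat corner",onz(c,(505,193),.017),onz(c,(502,253),.017))
```

```text
cup [ 0.59513006 -0.05459715  0.07      ] tri (array([ 0.58555096, -0.05573562,  0.11254323]), [0.000881240974427367, 0.0008812409744271975])
vase lip [ 0.47972358 -0.19618339  0.09      ] sq seat corner [0.60638681 0.17489193 0.017     ] [0.67222585 0.18613353 0.017     ]
```

The views agree within 3 mm. I'll descend, grip and lift.

```bash
python3 -m jog '[[0,0,4,0,0,0,0],[0,0,4,0,0,0,0],[0,0,4,0,0,0,0],[0,0,3,0,0,0,0],[0,0,2,0,0,0,0],[0,0,1.5,0,0,0,0],[0,0,1,0,0,0,0],[0,0,0.8,0,0,0,0]]' 30
python3 -m jog '[[0,0,0,0,0,0,0.3],[0,0,0,0,0,0,0.6],[0,0,0,0,0,0,1],[0,0,0,0,0,0,1],[0,0,0,0,0,0,1],[0,0,0,0,0,0,1],[0,0,0,0,0,0,1],[0,0,0,0,0,0,1]]' 30
```

```text
t: 3.2
position: [0.5971, -0.0565, 0.0281]
ee_rot: [-0.08, 3.14, -0.0]
ft_force: [-0.9, -0.2, 0.1]
finger_gap: 1.0
finger_force: 0.0
t: 4.2
position: [0.5973, -0.0565, 0.0289]
ee_rot: [-0.08, 3.14, -0.001]
ft_force: [-0.3, 0.7, 6.2]
finger_gap: 0.681
finger_force: 32.8
```

```bash
python3 -m jog '[[0,0,-0.5,0,0,0,1],[0,0,-1.5,0,0,0,1],[0,0,-3,0,0,0,1],[0,0,-3,0,0,0,1],[0,0,-2.5,0,0,0,1],[0,0,-1,0,0,0,1],[0,0,0,0,0,0,1],[0,0,0,0,0,0,1]]' 30
python3 -c "
from h import *
go(.433,.2045,.10,1.64)"
```

```text
t: 5.2
position: [0.5965, -0.0564, 0.1422]
ee_rot: [0.08, -3.139, -0.0]
ft_force: [0.1, 0.5, -1.3]
finger_gap: 0.679
finger_force: 32.5
pos [ 0.5965 -0.0564  0.1422] yaw 1.622 tilt 0.0015 t 5.2 j6 -1.84 -> shift [14.99 26.89  4.25] turnz -0.018 tiltfix [ 0.    -0.002  0.   ]
```

```bash
python3 -m jog '[[1,2,0,0,0,0,1],[2.3,4,0,0,0,0,1],[2.5,4.5,0,0,0,0,1],[2.5,4.5,0,0,0,0,1],[2.5,4.5,0,0,0,0,1],[2.5,4.5,0,0,0,0,1],[1.5,2.6,0,0,0,0,1],[0.2,0.3,0,0,0,-0.02,1]]' 30
python3 w.py w2 .433 .2045 .036 1.64
python3 -c "
from h import *
cv2.imwrite('pics/top2.png',get_image('top')[130:300,160:300].repeat(3,0).repeat(3,1))"
```

```text
t: 6.2
position: [0.4315, 0.2062, 0.1429]
ee_rot: [0.117, -3.139, -0.0]
ft_force: [0.4, 0.8, -0.2]
finger_gap: 0.685
finger_force: 32.6
pos [0.432  0.2057 0.1429] yaw 1.646 tilt 0.0007 t 6.25 j6 -1.36 -> shift [-0.1  -0.12 10.69] turnz 0.006 tiltfix [-0.    -0.001  0.   ]
```

View pics/w2.png

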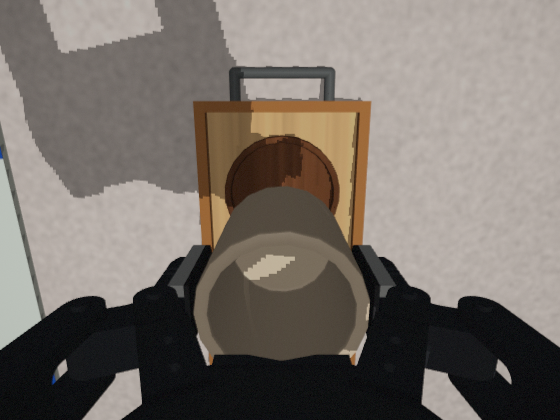

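The wrist view shows the cup held upright between the pads. The large seat's dark disc spans columns 225–340 and is widest at about row 192, so it is centred at column 282.

Run:
```python
from h import *
d=np.load("pics/w2.npz");c=cam("wrist",{"position":d["p"],"ee_rot":d["r"]})
for p in [(225,192),(340,192),(282.5,136)]: print(onz(c,p,.015))
print(onz(c,(282.5,136),.015)-np.array([.045*np.cos(3.14+.07),.045*np.sin(3.14+.07),0]))
```

```text
[0.43524783 0.16370461 0.015     ]
[0.42854846 0.25288633 0.015     ]
[0.38901433 0.20505423 0.015     ]
[0.43390908 0.20813016 0.015     ]
```

```bash
python3 -m jog '[[-0.1,0.1,2,0,0,0,1],[0,0,3,0,0,0,1],[0,0,2.5,0,0,0,1],[0,0,1.5,0,0,0,1],[0,0,0.8,0,0,0,1],[0,0,0.5,0,0,0,1],[0,0,0.3,0,0,0,1],[0,0,0,0,0,0,1]]' 30
python3 -m jog '[[0,0,0.1,0,0,0,1],[0,0,0.1,0,0,0,1],[0,0,0,0,0,0,1],[0,0,0,0,0,0,1],[0,0,0,0,0,0,1],[0,0,0,0,0,0,1],[0,0,0,0,0,0,1],[0,0,0,0,0,0,1]]' 30
```

```text
t: 7.3
position: [0.4344, 0.2056, 0.0375]
ee_rot: [-0.112, 3.139, 0.0]
ft_force: [-0.1, -0.1, -1.1]
finger_gap: 0.681
finger_force: 32.6
t: 8.3
position: [0.4343, 0.2056, 0.0353]
ee_rot: [0.112, -3.139, 0.0]
ft_force: [0.1, 0.6, -2.1]
finger_gap: 0.679
finger_force: 32.6
```

```bash
python3 -m jog '[[0,0,0.08,0,0,0,1],[0,0,0,0,0,0,1],[0,0,0,0,0,0,1],[0,0,0,0,0,0,1],[0,0,0,0,0,0,1],[0,0,0,0,0,0,1],[0,0,0,0,0,0,1],[0,0,0,0,0,0,1]]' 30
python3 -m jog '[[0,0,0.08,0,0,0,1],[0,0,0,0,0,0,1],[0,0,0,0,0,0,1],[0,0,0,0,0,0,1],[0,0,0,0,0,0,1],[0,0,0,0,0,0,1],[0,0,0,0,0,0,1],[0,0,0,0,0,0,1]]' 30
```

```text
t: 9.3
position: [0.4343, 0.2056, 0.0345]
ee_rot: [0.112, -3.14, 0.0]
ft_force: [-0.3, 0.1, -0.5]
finger_gap: 0.681
finger_force: 32.6
t: 10.3
position: [0.4343, 0.2056, 0.0339]
ee_rot: [-0.112, 3.14, -0.0]
ft_force: [-2.2, -0.8, 6.6]
finger_gap: 0.678
finger_force: 33.0
```

Contact at z=0.0339 (6.6 N). I'll open slowly and rise.

```bash
python3 -m jog '[[0,0,0,0,0,0,0.3],[0,0,0,0,0,0,0.26],[0,0,0,0,0,0,0.2],[0,0,0,0,0,0,0.1],[0,0,0,0,0,0,0],[0,0,0,0,0,0,0],[0,0,-1,0,0,0,0],[0,0,-2,0,0,0,0]]' 30
python3 -m jog '[[0,0,-3,0,0,0,0],[0,0,-4,0,0,0,0],[0,0,-4,0,0,0,0],[0,0,-3,0,0,0,0],[0,0,-1,0,0,0,0],[0,0,0,0,0,0,0],[0,0,0,0,0,0,0],[0,0,0,0,0,0,0]]' 30
python3 w.py w3 .4775 -.201 .2 1.64
```

```text
t: 11.3
position: [0.434, 0.2055, 0.0641]
ee_rot: [0.112, -3.139, 0.001]
ft_force: [-0.3, 0.4, 0.8]
finger_gap: 1.002
finger_force: 0.0
t: 12.3
position: [0.434, 0.2055, 0.2128]
ee_rot: [0.112, -3.138, 0.001]
ft_force: [0.2, -0.6, -0.2]
finger_gap: 1.001
finger_force: 0.0
pos [0.4341 0.2055 0.2129] yaw 1.642 tilt 0.0014 t 12.35 j6 -1.36 -> shift [ -1.44 -40.86   1.31] turnz 0.002 tiltfix [-0.    -0.001 -0.   ]
```

View pics/w3.png

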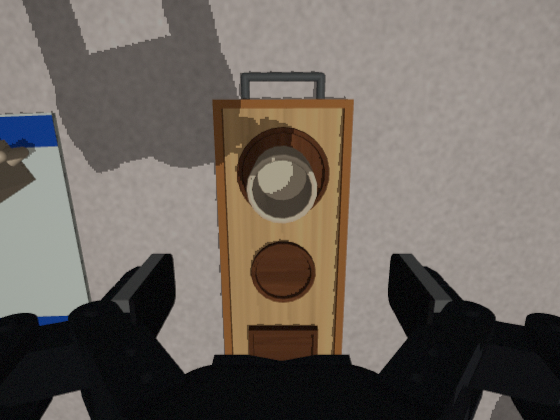

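The cup stands upright and centred in the large seat (rim at (282,185)). Next I'll go over the vase.

```bash
python3 -m jog '[[-0.2,-5.1,0,0,0,0,0],[-0.2,-5.1,0,0,0,0,0],[-0.2,-5.1,0,0,0,0,0],[-0.2,-5.1,0,0,0,0,0],[-0.2,-5.1,0,0,0,0,0],[-0.2,-5.1,0,0,0,0,0],[-0.2,-5.1,0,0,0,0,0],[0,-5.1,0,0,0,0,0]]' 30
python3 w.py w4 .4775 -.201 .028 1.64
```

```text
t: 13.35
position: [0.4772, -0.2021, 0.2133]
ee_rot: [0.112, -3.139, -0.0]
ft_force: [0.4, 0.8, -0.3]
finger_gap: 1.001
finger_force: 0.0
pos [ 0.4771 -0.2069  0.2128] yaw 1.64 tilt 0.002 t 13.4 j6 -2.2 -> shift [-0.1   0.62 18.48] turnz -0.0 tiltfix [-0.002 -0.001  0.   ]
```

View pics/w4.png

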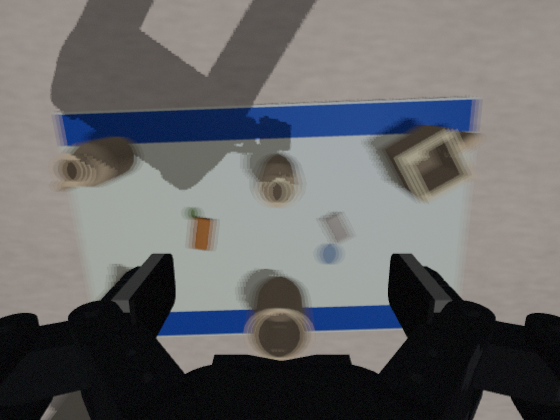

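The vase lip is at about (277,188), but the picture is motion-blurred. I'll settle the arm and measure the lip numerically.

```bash
python3 -m jog '[[0,0.6,0,0,0,0,0],[0,0,0,0,0,0,0],[0,0,0,0,0,0,0],[0,0,0,0,0,0,0],[0,0,0,0,0,0,0],[0,0,0,0,0,0,0],[0,0,0,0,0,0,0],[0,0,0,0,0,0,0]]' 30
python3 w.py w5 .4775 -.201 .028 1.64
python3 - <<'E'
from h import *
d=np.load("pics/w5.npz");c=cam("wrist",{"position":d["p"],"ee_rot":d["r"]})
im=cv2.imread("pics/w5.png")[140:220,240:330];g=cv2.cvtColor(im,cv2.COLOR_BGR2HSV)
k=cv2.inRange(g,(5,50,0),(30,255,255))
k=cv2.morphologyEx(k,cv2.MORPH_OPEN,np.ones((3,3)))
q,_=cv2.findContours(k,cv2.RETR_EXTERNAL,cv2.CHAIN_APPROX_NONE)
for a in q:
    if cv2.contourArea(a)>100: print("sil",np.array(cv2.boundingRect(a))+[240,140,0,0])
v=g[:,:,2]; 
for th in (30,40,50):
    b=((v<th)*255).astype(np.uint8);q,_=cv2.findContours(b,cv2.RETR_EXTERNAL,cv2.CHAIN_APPROX_NONE)
    for a in q:
        if 20<cv2.contourArea(a)<400:
            M=cv2.moments(a);u=(M["m10"]/M["m00"]+240,M["m01"]/M["m00"]+140);print(th,cv2.contourArea(a),np.round(u,1),onz(c,u,.09).round(4))
E
```

```text
t: 14.4
position: [0.4768, -0.1944, 0.2137]
ee_rot: [0.112, -3.14, 0.0]
ft_force: [0.2, 0.4, -0.9]
finger_gap: 1.0
finger_force: 0.0
pos [ 0.4769 -0.1944  0.2137] yaw 1.642 tilt 0.0001 t 14.45 j6 -2.18 -> shift [-0.02 -0.66 18.57] turnz 0.002 tiltfix [-0. -0. -0.]
sil [253 154  43  53]
```

Run:
```python
from h import *
d=np.load("pics/w5.npz");c=cam("wrist",{"position":d["p"],"ee_rot":d["r"]})
im=cv2.imread("pics/w5.png")
print(proj(c,[.4775,-.201,.09]))
cv2.imwrite("pics/w5c.png",cv2.resize(im[130:230,220:330],None,fx=5,fy=5,interpolation=cv2.INTER_CUBIC))
```

```text
[271.25629493 192.67228735]
```

View pics/w5c.png

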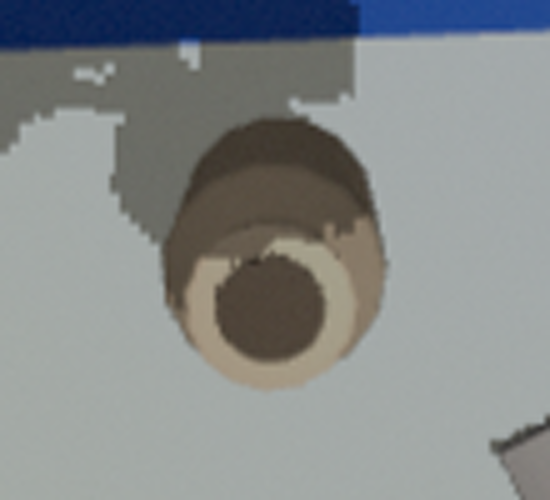

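The mouth is at full-image (274,191), giving a vase axis of about (0.478,-0.199). I'll descend and grip.

```bash
python3 -m jog '[[-0.1,-0.5,3,0,0,0,0],[0,0,4,0,0,0,0],[0,0,4,0,0,0,0],[0,0,3,0,0,0,0],[0,0,2,0,0,0,0],[0,0,1.4,0,0,0,0],[0,0,0.8,0,0,0,0],[0,0,0.3,0,0,0,0]]' 30
python3 -m jog '[[0,0,0,0,0,0,0.3],[0,0,0,0,0,0,0.5],[0,0,0,0,0,0,0.7],[0,0,0,0,0,0,1],[0,0,0,0,0,0,1],[0,0,0,0,0,0,1],[0,0,0,0,0,0,1],[0,0,0,0,0,0,1]]' 30
python3 -m jog '[[0,0,-0.5,0,0,0,1],[0,0,-1.5,0,0,0,1],[0,0,-3,0,0,0,1],[0,0,-3,0,0,0,1],[0,0,-3,0,0,0,1],[0,0,-1,0,0,0,1],[0,0,0,0,0,0,1],[0,0,0,0,0,0,1]]' 30
python3 -c "
from h import *
go(.5385,.2135,.10,1.64)"
```

```text
t: 15.45
position: [0.4783, -0.1994, 0.0287]
ee_rot: [-0.112, 3.14, -0.0]
ft_force: [0.4, 0.3, -1.1]
finger_gap: 0.999
finger_force: 0.0
t: 16.45
position: [0.4784, -0.1995, 0.0292]
ee_rot: [-0.112, 3.139, -0.001]
ft_force: [-2.1, -0.1, 5.8]
finger_gap: 0.437
finger_force: 30.0
t: 17.45
position: [0.4778, -0.1991, 0.1476]
ee_rot: [0.112, -3.138, -0.001]
ft_force: [0.4, -0.7, -0.2]
finger_gap: 0.434
finger_force: 30.3
pos [ 0.4778 -0.1991  0.1476] yaw 1.642 tilt 0.0016 t 17.45 j6 -2.19 -> shift [-9.   40.72  4.78] turnz 0.002 tiltfix [ 0.001 -0.001 -0.   ]
```

```bash
python3 -m jog '[[-0.7,3,0,0,0,0,1],[-1.1,5,0,0,0,0,1],[-1.3,6,0,0,0,0,1],[-1.3,6,0,0,0,0,1],[-1.3,6,0,0,0,0,1],[-1.3,6,0,0,0,0,1],[-1.1,5,0,0,0,0,1],[-0.7,3,0,0,0,0,1]]' 30
python3 -m jog '[[0,0,0,0,0,0,1],[0,0,0,0,0,0,1],[0,0,1.5,0,0,0,1],[0,0,1.5,0,0,0,1],[0,0,1,0,0,0,1],[0,0,0.5,0,0,0,1],[0,0,0,0,0,0,1],[0,0,0,0,0,0,1]]' 30
python3 -c "
from h import *
go(.538,.2135,.036,1.64)"
```

```text
t: 18.45
position: [0.537, 0.2083, 0.1473]
ee_rot: [0.114, -3.138, 0.0]
ft_force: [0.5, -0.5, -0.9]
finger_gap: 0.432
finger_force: 30.5
t: 19.45
position: [0.5377, 0.206, 0.1042]
ee_rot: [-0.112, 3.139, 0.0]
ft_force: [-0.1, 0.5, -0.3]
finger_gap: 0.435
finger_force: 30.5
pos [0.5377 0.206  0.1042] yaw 1.642 tilt 0.0007 t 19.45 j6 -1.41 -> shift [-0.07  0.75  6.82] turnz 0.002 tiltfix [0.    0.001 0.   ]
```

```bash
python3 - <<'E'
from h import *
d=np.load("pics/w3.npz");c=cam("wrist",{"position":d["p"],"ee_rot":d["r"]})
print("small",onz(c,(283,271),.015),"sq corners",onz(c,(247,326),.015),onz(c,(318,326),.015),"cup rim",onz(c,(282,185),.075))
E
python3 -m jog '[[-0.05,0.75,1,0,0,0,1],[0,0,2,0,0,0,1],[0,0,1.8,0,0,0,1],[0,0,1,0,0,0,1],[0,0,0.6,0,0,0,1],[0,0,0.3,0,0,0,1],[0,0,0.1,0,0,0,1],[0,0,0,0,0,0,1]]' 30
```

```text
small [0.53546127 0.21547409 0.015     ] sq corners [0.60349742 0.18115565 0.015     ] [0.59790857 0.25818705 0.015     ] cup rim [0.43097583 0.20687912 0.075     ]
t: 20.45
position: [0.5377, 0.2135, 0.036]
ee_rot: [-0.112, 3.139, 0.0]
ft_force: [0.3, -0.2, -0.8]
finger_gap: 0.432
finger_force: 30.5
```

```bash
python3 -m jog '[[0,0,0.08,0,0,0,1],[0,0,0,0,0,0,1],[0,0,0,0,0,0,1],[0,0,0.06,0,0,0,1],[0,0,0,0,0,0,1],[0,0,0,0,0,0,1],[0,0,0,0,0,0,1],[0,0,0,0,0,0,1]]' 30
python3 -m jog '[[0,0,0.06,0,0,0,1],[0,0,0,0,0,0,1],[0,0,0,0,0,0,1],[0,0,0,0,0,0,1],[0,0,0,0,0,0,1],[0,0,0,0,0,0,1],[0,0,0,0,0,0,1],[0,0,0,0,0,0,1]]' 30
```

```text
t: 21.45
position: [0.5375, 0.2134, 0.0343]
ee_rot: [-0.112, 3.14, -0.0]
ft_force: [0.7, 0.5, 0.5]
finger_gap: 0.433
finger_force: 30.5
t: 22.45
position: [0.5376, 0.2134, 0.0342]
ee_rot: [-0.112, 3.139, -0.0]
ft_force: [-3.2, -1.4, 8.2]
finger_gap: 0.432
finger_force: 31.4
```

Contact (8 N). Release, rise, and go over the slab pot.

```bash
python3 -m jog '[[0,0,0,0,0,0,0.54],[0,0,0,0,0,0,0.48],[0,0,0,0,0,0,0.4],[0,0,0,0,0,0,0.2],[0,0,0,0,0,0,0],[0,0,0,0,0,0,0],[0,0,-1,0,0,0,0],[0,0,-2,0,0,0,0]]' 30
python3 -m jog '[[0,0,-3,0,0,0,0],[0,0,-4,0,0,0,0],[0,0,-4,0,0,0,0],[0,0,-3,0,0,0,0],[0,0,-1,0,0,0,0],[0,0,0,0,0,0,0],[0,0,0,0,0,0,0],[0,0,0,0,0,0,0]]' 30
python3 w.py w6 .622 -.3375 .2 1.33
```

```text
t: 23.45
position: [0.5372, 0.2133, 0.064]
ee_rot: [0.112, -3.138, 0.0]
ft_force: [0.4, -0.1, 0.6]
finger_gap: 0.998
finger_force: 0.0
t: 24.45
position: [0.5372, 0.2134, 0.2126]
ee_rot: [0.112, -3.138, 0.001]
ft_force: [0.5, -0.1, 0.4]
finger_gap: 1.0
finger_force: 0.0
pos [0.5373 0.2134 0.2128] yaw 1.642 tilt 0.0013 t 24.5 j6 -1.4 -> shift [ -4.54 -55.55   1.29] turnz 0.312 tiltfix [-0.    -0.001  0.   ]
```

View pics/w6.png

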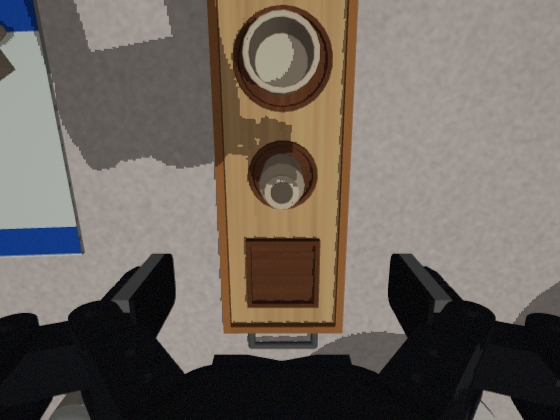

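The vase stands upright in the small seat (lip at (282,193)). The square seat spans (245,238)–(319,307). Over to the slab pot.

```bash
python3 -m jog '[[-0.45,-5.5,0,0,0,0,0],[-0.45,-5.5,0,0,0,0,0],[-0.45,-5.5,0,0,0,0,0],[-0.45,-5.5,0,0,0,0,0],[-0.45,-5.5,0,0,0,0,0],[-0.45,-5.5,0,0,0,0,0],[-0.45,-5.5,0,0,0,0,0],[-0.45,-5.5,0,0,0,0,0]]' 30
python3 -m jog '[[-0.45,-5.5,0,0,0,0,0],[-0.45,-5.5,0,0,0,0,0],[0,-0.5,0,0,0,0.155,0],[0,0,0,0,0,0.155,0],[0,0,0,0,0,0,0],[0,0,0,0,0,0,0],[0,0,0,0,0,0,0],[0,0,0,0,0,0,0]]' 30
python3 w.py w7 .622 -.3375 .027 1.33
python3 - <<'E'
from h import *
d=np.load("pics/w6.npz");c=cam("wrist",{"position":d["p"],"ee_rot":d["r"]})
print("sq",np.mean([onz(c,p,.015) for p in[(245,238),(319,238),(319,307),(246,307)]],0))
E
```

```text
t: 25.5
position: [0.6046, -0.2247, 0.2133]
ee_rot: [0.112, -3.139, -0.0]
ft_force: [0.8, -0.3, 0.1]
finger_gap: 1.0
finger_force: 0.0
t: 26.5
position: [0.6219, -0.3368, 0.2138]
ee_rot: [0.372, 3.119, -0.0]
ft_force: [0.1, -0.6, 0.2]
finger_gap: 1.0
finger_force: 0.0
pos [ 0.6219 -0.3368  0.2138] yaw 1.333 tilt 0.0001 t 26.55 j6 -1.94 -> shift [-0.03 -0.06 18.68] turnz 0.003 tiltfix [-0.  0.  0.]
sq [0.64104565 0.22287459 0.015     ]
```

View pics/w7.png

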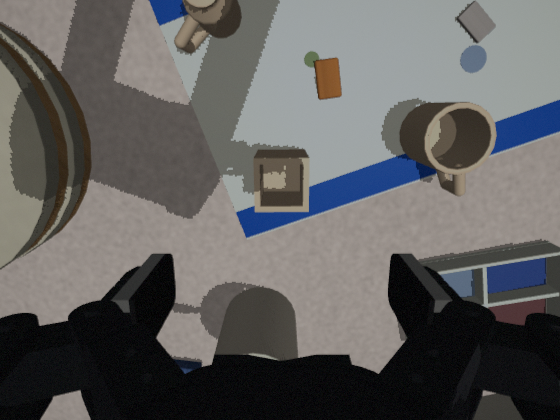

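The slab rim has corners (255,159)–(309,212), square to the image, so the yaw matches. The neighbours are clear of the fingers.

```bash
python3 - <<'E'
from h import *
d=np.load("pics/w7.npz");c=cam("wrist",{"position":d["p"],"ee_rot":d["r"]})
print(np.mean([onz(c,p,.066) for p in[(255,159),(309,157),(309,212),(255,212)]],0)); print(proj(c,[.622,-.337,.066]))
E
python3 -m jog '[[0,0,3,0,0,0,0],[0,0,4,0,0,0,0],[0,0,4,0,0,0,0],[0,0,3,0,0,0,0],[0,0,2,0,0,0,0],[0,0,1.4,0,0,0,0],[0,0,0.8,0,0,0,0],[0,0,0.4,0,0,0,0]]' 30
python3 -m jog '[[0,0,0,0,0,0,0.3],[0,0,0,0,0,0,0.4],[0,0,0,0,0,0,0.6],[0,0,0,0,0,0,1],[0,0,0,0,0,0,1],[0,0,0,0,0,0,1],[0,0,0,0,0,0,1],[0,0,0,0,0,0,1]]' 30
```

```text
[ 0.62195676 -0.3350228   0.066     ]
[279.68888103 186.13781766]
t: 27.55
position: [0.6221, -0.3371, 0.028]
ee_rot: [0.374, 3.119, -0.001]
ft_force: [-0.4, 0.3, 0.1]
finger_gap: 1.005
finger_force: 0.0
t: 28.55
position: [0.6221, -0.3372, 0.0285]
ee_rot: [0.374, 3.118, -0.001]
ft_force: [0.0, -0.1, 5.4]
finger_gap: 0.539
finger_force: 31.9
```

```bash
python3 -m jog '[[0,0,-0.5,0,0,0,1],[0,0,-1.5,0,0,0,1],[0,0,-3,0,0,0,1],[0,0,-3,0,0,0,1],[0,0,-3,0,0,0,1],[0,0,-1,0,0,-0.1,1],[0,0,0,0,0,-0.1,1],[0,0,0,0,0,-0.11,1]]' 30
python3 -c "
from h import *
go(.641,.2225,.10,1.64)"
```

```text
t: 29.55
position: [0.6219, -0.337, 0.1489]
ee_rot: [-0.117, 3.139, -0.001]
ft_force: [0.5, 0.3, -3.1]
finger_gap: 0.536
finger_force: 31.1
pos [ 0.6219 -0.337   0.1489] yaw 1.645 tilt 0.0008 t 29.55 j6 -2.25 -> shift [-6.08 55.65  4.86] turnz 0.005 tiltfix [-0.001  0.001  0.   ]
```

```bash
python3 -m jog '[[-0.3,2.5,0,0,0,0,1],[-0.5,4.5,0,0,0,0,1],[-0.6,5.5,0,0,0,0,1],[-0.6,5.5,0,0,0,0,1],[-0.6,5.5,0,0,0,0,1],[-0.6,5.5,0,0,0,0,1],[-0.6,5.5,0,0,0,0,1],[-0.6,5.5,0,0,0,0,1]]' 30
python3 -m jog '[[-0.6,5.5,0,0,0,0,1],[-0.5,5,0,0,0,0,1],[-0.4,3.5,0,0,0,0,1],[-0.1,1.6,0,0,0,0,1],[0,0,1.5,0,0,0,1],[0,0,2,0,0,0,1],[0,0,1,0,0,0,1],[0,0,0,0,0,0,1]]' 30
python3 -c "
from h import *
go(.641,.2225,.036,1.64)"
```

```text
t: 30.55
position: [0.6367, 0.0679, 0.1486]
ee_rot: [-0.11, 3.139, 0.0]
ft_force: [1.0, 0.1, -2.0]
finger_gap: 0.537
finger_force: 31.3
t: 31.55
position: [0.6418, 0.221, 0.1014]
ee_rot: [0.11, -3.138, 0.001]
ft_force: [-0.4, -0.1, -1.8]
finger_gap: 0.537
finger_force: 31.4
pos [0.6418 0.221  0.1014] yaw 1.641 tilt 0.002 t 31.55 j6 -1.42 -> shift [0.06 0.16 6.54] turnz 0.001 tiltfix [-0.    -0.002 -0.   ]
```

```bash
python3 -m jog '[[0.05,0.15,1,0,0,0,1],[0,0,2,0,0,0,1],[0,0,1.8,0,0,0,1],[0,0,1,0,0,0,1],[0,0,0.5,0,0,0,1],[0,0,0.2,0,0,0,1],[0,0,0,0,0,0,1],[0,0,0,0,0,0,1]]' 30
python3 -m jog '[[0,0,0.1,0,0,0,1],[0,0,0,0,0,0,1],[0,0,0,0,0,0,1],[0,0,0.06,0,0,0,1],[0,0,0,0,0,0,1],[0,0,0,0,0,0,1],[0,0,0,0,0,0,1],[0,0,0,0,0,0,1]]' 30
```

```text
t: 32.55
position: [0.6417, 0.2234, 0.0382]
ee_rot: [-0.112, 3.139, -0.0]
ft_force: [0.9, -0.8, -1.8]
finger_gap: 0.533
finger_force: 31.4
t: 33.55
position: [0.6415, 0.2233, 0.0361]
ee_rot: [0.112, -3.14, 0.0]
ft_force: [-0.5, -0.5, -1.8]
finger_gap: 0.538
finger_force: 31.4
```

Contact is expected at about 0.0335.

```bash
python3 -m jog '[[0,0,0.08,0,0,0,1],[0,0,0,0,0,0,1],[0,0,0,0,0,0,1],[0,0,0.08,0,0,0,1],[0,0,0,0,0,0,1],[0,0,0,0,0,0,1],[0,0,0,0,0,0,1],[0,0,0,0,0,0,1]]' 30
python3 -m jog '[[0,0,0.06,0,0,0,1],[0,0,0,0,0,0,1],[0,0,0,0,0,0,1],[0,0,0,0,0,0,1],[0,0,0,0,0,0,1],[0,0,0,0,0,0,1],[0,0,0,0,0,0,1],[0,0,0,0,0,0,1]]' 30
```

```text
t: 34.55
position: [0.6415, 0.2234, 0.0345]
ee_rot: [0.112, -3.14, 0.0]
ft_force: [-1.0, 0.3, -2.4]
finger_gap: 0.534
finger_force: 31.4
t: 35.55
position: [0.6415, 0.2234, 0.0339]
ee_rot: [0.112, -3.14, 0.0]
ft_force: [-0.1, -1.1, -2.1]
finger_gap: 0.539
finger_force: 31.4
```

```bash
python3 -m jog '[[0,0,0.06,0,0,0,1],[0,0,0,0,0,0,1],[0,0,0,0,0,0,1],[0,0,0,0,0,0,1],[0,0,0,0,0,0,1],[0,0,0,0,0,0,1],[0,0,0,0,0,0,1],[0,0,0,0,0,0,1]]' 30
```

```text
t: 36.55
position: [0.6416, 0.2234, 0.0335]
ee_rot: [-0.112, 3.139, -0.0]
ft_force: [-3.5, -0.4, 4.8]
finger_gap: 0.534
finger_force: 32.0
```

Contact. Release, rise, and back away.

```bash
python3 -m jog '[[0,0,0,0,0,0,0.44],[0,0,0,0,0,0,0.38],[0,0,0,0,0,0,0.3],[0,0,0,0,0,0,0.2],[0,0,0,0,0,0,0],[0,0,0,0,0,0,0],[0,0,-1,0,0,0,0],[0,0,-2,0,0,0,0]]' 30
python3 -m jog '[[0,0,-3,0,0,0,0],[0,0,-4,0,0,0,0],[0,0,-4,0,0,0,0],[0,0,-4,0,0,0,0],[0,0,-2,0,0,0,0],[5,0,0,0,0,0,0],[5,0,0,0,0,0,0],[5,0,0,0,0,0,0]]' 30
python3 -m jog '[[0,0,0,0,0,0,0],[0,0,0,0,0,0,0],[0,0,0,0,0,0,0],[0,0,0,0,0,0,0],[0,0,0,0,0,0,0],[0,0,0,0,0,0,0],[0,0,0,0,0,0,0],[0,0,0,0,0,0,0]]' 30
python3 - <<'E'
from h import *
a=get_image("scene");cv2.imwrite("pics/scene9.png",a)
b=cv2.imread("pics/scene0.png");d=cv2.absdiff(a,b).max(2)
c=cam("scene")
for n,P in dict(hc=(.6186,-.1909,.04),hs=(.449,-.0705,.035),hv=(.4699,-.3567,.05)).items():
    u,v=proj(c,P).astype(int);print(n,d[v-20:v+20,u-20:u+20].mean().round(1))
cv2.imwrite("pics/fin.png",np.vstack([a[130:400,60:460]]).repeat(2,0)[:580].repeat(2,1))
E
```

```text
t: 37.55
position: [0.6413, 0.2233, 0.0639]
ee_rot: [0.112, -3.139, 0.0]
ft_force: [0.3, 0.7, 0.4]
finger_gap: 1.001
finger_force: 0.0
t: 38.55
position: [0.4903, 0.2125, 0.2348]
ee_rot: [-0.112, 3.138, 0.001]
ft_force: [-0.2, 0.6, 0.4]
finger_gap: 1.002
finger_force: 0.0
t: 39.55
position: [0.4919, 0.2127, 0.2333]
ee_rot: [0.112, -3.14, 0.0]
ft_force: [-0.0, 0.7, -0.1]
finger_gap: 0.999
finger_force: 0.0
hc 4.8
hs 8.6
hv 4.6
```

View pics/scene9.png

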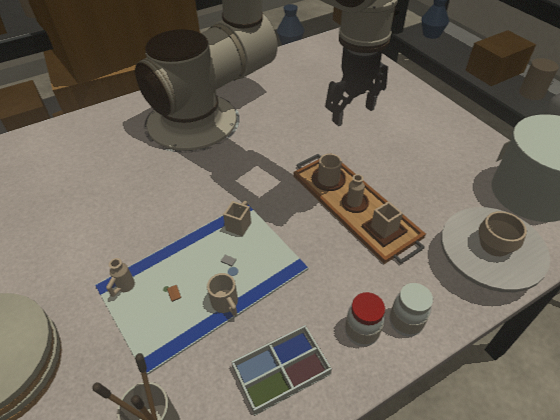

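The final scene picture shows all three plain pots upright and inside their seats: cup (329,170), vase (356,193) and slab pot (387,222). The handled pots haven't moved and the gripper is clear, so I'm handing in.

```bash
python3 -c "
from station import *
print(job_done())"
```

```text
the job is handed in; nothing more can be done
None
```

The round cup, square pot and bud vase were each set down gently in their own caddy seats, the three handled pots stayed where they stood, and the job was handed in at about 40 s of the 104 s (no verdict was returned).

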